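# Change a worn anode for a fresh casting in the plating line

## Robot

A 6-joint arm with a two-finger parallel gripper is mounted at the origin on the work surface. World frame = base frame: x ahead of the robot, y to its left, z up, the work surface at z = 0. Lengths are in m, angles in rad, forces in N, time in s.
With the tool pointing down it reaches from about 0.3 to 0.775 m from the base axis. Payload 14.6 kg.
Tool frame: the origin (TCP) lies between the finger pads, 19 mm behind the fingertips; this is the grasp point; z points along the fingers, y is the line along which they close (so a half turn about z gives the same grasp; the last joint's range is limited). The gripper opens to 94 mm and grips with 3 to 60 N. Pads are 16 mm wide; open, the fingers measure 119 mm over their backs; the gripper's body (75 mm by 177 mm) begins 78 mm behind the grasp point.
Start: joints at [-1.36, 0.3, 1.521, -0, 1.321, -0.067], TCP at [0.151, -0.529, 0.224] pointing down, gripper open.
Joint ranges: [-3.03, 3.03], [-0.79, 2.21], [0.23, 2.52], [-1.04, 4.18], [0, 3.07], [-2.55, 2.55]. Speed limits (rad/s): [2.22, 2.22, 2.57, 3.14, 3.14, 3.14].

## Interface

Orientations are given as [roll, pitch, yaw] about the fixed x, y, z axes, in that order (R = Rz(yaw) Ry(pitch) Rx(roll)).
In Python, from station import ctrl gives the robot as it stands. The module is installed in compiled form; this text tells all that it offers.
- The arm moves only by the tool move_arm, never from a script. Its argument "targets" is a list of rows, each a list of 7 numbers: the opening, from -1 (shut) to 1 (fully open), then the shift along the tool's x, y, z in units of 50 mm (1.0 is 50 mm), then the turn, a rotation vector about the tool's x, y, z in rad. A call has 1 to 12 rows; each row is the pose to reach, as a shift and turn from the pose commanded when the call began, along the tool's axes at that moment; what a row does not reach only later rows make up. A row lasts 1/10 s, in which the tool goes at most 50 mm and 8.59 degrees, less where a joint would pass 70% of its speed; a pose out of reach is approached as far as the arm can. A call with a gripper value outside its range is refused whole. The fingers move at their own pace and stop on an object; "grip_force" is the grip in N (left out, the last holds). Time passes only in rows, so rows that repeat a pose let the fingers close. It gives the time, the measured TCP pose, the force, the opening and the grip force at its end, in the units of the state.
- ctrl.get_obs(): the state, without advancing time (a new reading comes with each control period).
- ctrl.camera(name): name is "scene" or "top"; returns (picture, depth): 420x560x3 uint8, red, green, blue; 420x560 float32, m along the optical axis (not along the pixel's ray), 0 where there is no reading.
- ctrl.camera_params(name): a dict with "intrinsics" (3x3 intrinsics, pixels), "k1" (the pictures are not rectified: a ray, as slopes to the right and down, at radius r is drawn at 1 + k1 r^2 times it, then the intrinsics apply), "rvec" (rotation vector, rad) and "tvec" (3), from world to camera coordinates, as OpenCV has them. Camera axes: x right, y down, z forward; pixel columns grow to the right and rows downward; lengths in m; the calibration is good to about 2 mm. A picture is of the moment at which its call begins. camera_params takes no time and is no camera call.
- ctrl.hand_in(): hands the job in; it is judged then, once.
Trained networks look in the newest picture that a camera, given by its name, has taken for a name from the list of things; names that differ only in an ending like _2 or _b are one class to them, and where a whole thing is asked for, a point or a joint stands for the part that bears it (a point fixed in the world has none). Each returns a list of dicts, best first, with "score" (0 to 1); they miss things now and then, are a little off and sometimes report something else, mostly with a low value. They report only what shows in the picture. A call takes as long as a camera call. They do not tell look-alikes from the thing itself.
- ctrl.cut_out(camera, target): "region" (420x560 bool, what is visible of it) and "point" ([column, row] in pixels, amid what is visible of it).
- ctrl.tip_of(camera, target): "point" ([column, row] in pixels: a listed point, or the origin of a listed thing).
The state is a dict: "time_s": time; "qpos": joint angles; "joint_vel": joint speeds; "tau": joint torques, N m; "ee_pos": TCP position; "eef_rot": TCP orientation; "force": force on the tool from outside, world axes, zero at the start; "moment": the same for the moment, N m; "grip_width": finger opening in m; "grip_force": force on a finger pad.
Only numpy, scipy, OpenCV 4.12 (cv2) and the standard library are available. Lean on these libraries where they do the work, as an engineer would, in place of code of your own. Each camera call takes 0.05 s, during which the arm holds its last target. There are 200 camera calls.

## Task

Change the worn anode: lift the eaten-away anode up off the plating tank's two copper bars and hang it by its lugs across the side rims of the empty rinse tank, about the middle of its length. Then lift the new cast anode out of the leaning iron mould and hang it upright by its lugs on the plating tank's bars where the old one hung, midway between the two cathode sheets and square across the bars. Lay both on gently without letting them drop, and leave the cathodes and everything else on the bench where they are.

Things in the scene. Friction and masses are not known exactly. Their poses are not given: they have to be found in the camera images.
- old_anode: worn zinc anode hanging in the plating tank, loose, 0.36 kg. Lugs 150 mm end to end, 14 mm high, 10 mm thick; above their middle a lifting head 60 mm wide, 10 mm thick, top edge 42 mm above the lug undersides. Below, eaten to a ragged tongue 62 mm long. Origin: midway between the lug undersides, mid-thickness; x through the thickness, y along the lugs, z up. Hangs upright, x along the tank's x
- new_anode: new zinc casting in the mould, loose, 0.72 kg. Lugs and lifting head as on the worn anode (150 mm end to end, 14 mm high, 10 mm thick; head 60 mm wide, top 42 mm above the lug undersides); whole plate below 88 mm wide, 80 mm long. Origin: midway between the lug undersides, mid-thickness; x through the thickness, y along the lugs, z up the plate. Starts leaning 32 degrees, axes along mould_cavity
- plating_tank: dark grey flanged open tank, fixed, empty, 262 (x) x 196 (y) mm, 138 mm high. On it two 12 x 12 mm copper bars run along x, 60 mm either side of its middle, tops 150 mm above its origin, 108 mm apart inside; 140 mm clear depth below the bar tops. Origin: centre of its underside; z up. The anode's place is at x = y = 0
- rinse_tank: plain lighter grey open tank without flange or bars, fixed, empty, 170 (x) x 132 (y) mm, 140 mm high, walls 6 mm. The lugs go across its two long side rims (60 to 66 mm either side of its middle in y, tops 140 mm above its origin), the anode's thickness along its x. Origin: centre of its underside; z up
- mould: open cast-iron mould block 176 x 134 x 39 mm, leaning in a grey steel cradle on a base plate 210 (x) x 196 (y) mm, fixed. Its open face looks to the mould's +x and up; its top leans back to -x (to the robot). Origin: on the table, 125 mm below point mould_cavity; z up. Highest point 154 mm above the table
- mould_cavity (a point): cavity frame = start of the new anode's origin. x: square out of the open face (58 deg from vertical), y: along the lugs, z: up the plate (32 deg from vertical). Cavity 11 mm deep, 2 to 4 mm play: draw the plate out along x before raising it. Round the head a slot 74 mm wide (y) is cut right through the block, z = -6 to its top edge at 30 mm: finger room on both faces for a tool pointing along -z
- cathode0: cathode: steel sheet 88 mm wide, 3 mm thick, hanging 86 mm below a brass header 150 mm long, 10 x 10 mm, whose ends lie loose on the plating tank's bars (0.28 kg). Origin: centre of the header's underside; y along the header. This one hangs 78 mm to the -x side of the tank's middle. Leave alone
- cathode1: cathode: steel sheet 88 mm wide, 3 mm thick, hanging 86 mm below a brass header 150 mm long, 10 x 10 mm, whose ends lie loose on the plating tank's bars (0.28 kg). Origin: centre of the header's underside; y along the header. This one hangs 78 mm to the +x side of the tank's middle. Leave alone
- slot_plug: steel plug of the mould's slot, 70 x 26 mm, 50 mm high, lying drawn out beside the mould, on the table beyond its open face. Origin: centre of its underside. Leave alone
- wire_brush: wire brush 215 mm long, 34 mm high, on the table beyond the rinse tank, along its y. Origin: underside, near its middle. Leave alone
- jug: white plastic measuring jug 165 mm high towards the back of the bench. Origin: centre of its underside. Leave alone
- paint_can: metal can 90 mm wide and 100 mm high towards the back of the bench. Origin: centre of its underside. Leave alone
Mind the look-alikes: they are no part of the job. Leave any blue or pink look-alike of the rinse_tank alone.

How it is judged:
On the way, in this order (a step that is already met when the one before it is completed fails the run):
1. the worn anode has been lifted up out of the plating tank, its whole plate above the bars (z of old_anode in the frame of plating_tank above 0.213 m and contact force between the fingers and old_anode above 0.5 N), for 0.05 s.
2. the worn anode hangs by its lugs on the rinse tank's side rims, let go (x of old_anode in the frame of rinse_tank between -0.05 and 0.05 m and y of old_anode in the frame of rinse_tank between -0.014 and 0.014 m and z of old_anode in the frame of rinse_tank between 0.135 and 0.145 m and angle between old_anode's own z axis and vertical below 0.1 rad and contact force between the fingers and old_anode below 0.3 N and linear speed of old_anode below 0.03 m/s), for 0.3 s.
3. the new anode has been lifted clear out of the mould (distance between new_anode and mould_cavity above 0.05 m and contact force between the fingers and new_anode above 0.5 N and contact force between new_anode and mould below 0.2 N), for 0.05 s.
At the end, for the whole second after the job is handed in: Both anodes hang upright (6 deg) by their lugs, at rest, let go, lug undersides within 5 mm of their support: the worn one on the rinse tank rims, within 50 mm of its middle (14 mm across); the new one on the plating bars, within 18 mm of the middle (12 mm across), square within 0.15 rad (x of old_anode in the frame of rinse_tank between -0.05 and 0.05 m and y of old_anode in the frame of rinse_tank between -0.014 and 0.014 m and z of old_anode in the frame of rinse_tank between 0.135 and 0.145 m and angle between each of old_anode, new_anode's own z axis and vertical below 0.1 rad and x of new_anode in the frame of plating_tank between -0.018 and 0.018 m and y of new_anode in the frame of plating_tank between -0.012 and 0.012 m and z of new_anode in the frame of plating_tank between 0.145 and 0.155 m and angle between the x axis of new_anode and the x axis of plating_tank, either way round below 0.15 rad and linear speed of each of new_anode, old_anode below 0.02 m/s and angular speed of new_anode below 0.2 rad/s); the robot touches nothing.
It fails at once if an anode was let fall (falling free at over 0.45 m/s, a drop of about 10 mm) ((contact force between the fingers and old_anode below 0.05 N and linear speed of old_anode above 0.45 m/s) or (contact force between the fingers and new_anode below 0.05 N and linear speed of new_anode above 0.45 m/s)).
It fails at once if an anode was rammed onto a tank (over 150 N) (contact force between any of old_anode, new_anode and plating_tank above 150 N or contact force between any of old_anode, new_anode and rinse_tank above 150 N).
It fails at once if a cathode was pushed along (over 15 mm) (distance of any of cathode0, cathode1 from where it was at the start of the episode above 0.015 m).
It fails at once if something else on the bench was moved (over 20 mm) (distance of any of slot_plug, wire_brush, jug, paint_can from where it was at the start of the episode above 0.02 m).
It also fails if it takes over 54 s, if anything falls off the work surface, if the arm or the gripper's body presses on something with over 40 N, if the wrist force passes 120 N, or if a joint passes its speed limit or range.

## Working session

There is one attempt and no reset: what is moved stays moved. The work goes in short steps, Python scripts to look and compute and a tool call to move; the robot and the scene stay as the last step left them, time stands still between calls to the robot, and variables do not carry over. Pictures are saved under pics/ and viewed, at most 10 in all, crops included, and the job is handed in when it is done.

Besides the shell and the picture viewer there is one more tool, called after "Emit:" as name(argument=value, ...) on one line, values as JSON. move_arm: Moves the arm, as the interface text tells. Its arguments: {"type":"object","properties":{"targets":{"type":"array"},"grip_force":{"type":"number"}},"required":["targets"]}

```bash
mkdir -p pics; cat > h.py <<'E'
import numpy as np, cv2
from station import ctrl
from scipy.spatial.transform import Rotation as Ro
def cam(n):
    p=ctrl.camera_params(n); return np.array(p["intrinsics"]),p["k1"],Ro.from_rotvec(np.ravel(p["rvec"])).as_matrix(),np.ravel(p["tvec"])
def cloud(n,d):
    K,k1,R,t=cam(n); h,w=d.shape
    uv=np.stack(np.meshgrid(np.arange(w),np.arange(h)),-1).reshape(-1,1,2).astype(np.float64)
    s=cv2.undistortPoints(uv,K,np.array([k1,0,0,0,0.])).reshape(h,w,2)
    P=np.dstack([s,np.ones((h,w))])*d[...,None]
    P=(P-t)@R; P[d<=0]=np.nan; return P
def ray(n,pt,z):
    K,k1,R,t=cam(n); s=cv2.undistortPoints(np.array([[pt]],float),K,np.array([k1,0,0,0,0.])).ravel()
    v=R.T@np.r_[s,1]; c=-R.T@t; return c+v*(z-c[2])/v[2]
def proj(n,P):
    K,k1,R,t=cam(n); return cv2.projectPoints(np.array(P,float).reshape(-1,1,3),cv2.Rodrigues(R)[0],t,K,np.array([k1,0,0,0,0.]))[0].reshape(-1,2)
def pose():
    o=ctrl.get_obs(); return np.array(o["ee_pos"]),Ro.from_euler('xyz',o["eef_rot"])
def to(p,R=None):
    """shift (units) and rotvec from the present measured pose"""
    e,r=pose(); s=r.inv().apply(np.array(p)-e)/.05
    w=(r.inv()*R).as_rotvec() if R is not None else np.zeros(3)
    return np.round(s,3),np.round(w,3)
E
python3 - <<'E'
from h import *
o=ctrl.get_obs(); print({k:np.round(v,3) for k,v in o.items()})
for n in("scene","top"):
    im,d=ctrl.camera(n); P=cloud(n,d); np.savez(f"/tmp/{n}.npz",im=im,d=d,P=P)
    cv2.imwrite(f"pics/{n}0.png",im[...,::-1]); K,k,R,t=cam(n); print(n,"campos",-R.T@t,K[0,0])
    for g in("old_anode","new_anode","plating_tank","rinse_tank","mould","mould_cavity"):
        if g!="mould_cavity":
          for c in ctrl.cut_out(n,g)[:3]:
            q=P[c["region"]]; print(n,g,round(c["score"],2),np.round(c["point"]),"lo",np.nanpercentile(q,3,axis=0).round(3),"hi",np.nanpercentile(q,97,axis=0).round(3))
        z={"old_anode":.15,"new_anode":.125,"mould_cavity":.125}.get(g,0)
        for c in ctrl.tip_of(n,g)[:3]: print("  tip",g,round(c["score"],2),np.round(c["point"]),ray(n,c["point"],z).round(3))
E
```

```text
{'time_s': np.float64(0.0), 'qpos': array([-1.36 ,  0.3  ,  1.522, -0.   ,  1.321, -0.067]), 'joint_vel': array([ 0.002, -0.001, -0.001,  0.   , -0.001,  0.   ]), 'tau': array([-0.0000e+00, -5.3181e+01, -3.5273e+01,  7.1000e-02,  2.4000e-02,
       -0.0000e+00]), 'ee_pos': array([ 0.151, -0.529,  0.224]), 'eef_rot': array([-3.14 , -0.   ,  0.278]), 'force': array([-0.247,  0.117, -0.056]), 'moment': array([-0.03 ,  0.036, -0.022]), 'grip_force': np.float64(0.0), 'grip_width': np.float64(0.094)}
scene campos [ 1.11475785 -0.47340573  1.09516854] 452.4419151579818
scene old_anode 0.9 [369. 160.] lo [0.497 0.21  0.06 ] hi [0.542 0.353 0.191]
  tip old_anode 0.95 [370. 158.] [0.529 0.278 0.15 ]
  tip old_anode 0.42 [364. 191.] [0.61  0.179 0.15 ]
scene new_anode 0.76 [212. 278.] lo [ 0.52  -0.341  0.063] hi [ 0.581 -0.242  0.159]
  tip new_anode 0.97 [208. 268.] [ 0.544 -0.283  0.125]
scene plating_tank 0.74 [368. 181.] lo [0.412 0.179 0.003] hi [0.659 0.364 0.15 ]
  tip plating_tank 0.57 [360. 192.] [0.523 0.269 0.   ]
scene rinse_tank 0.76 [282. 216.] lo [ 0.412 -0.085  0.003] hi [0.59
[... 1212 characters left out ...]
o [0.408 0.182 0.004] hi [0.655 0.369 0.152]
  tip plating_tank 0.7 [167. 209.] [0.534 0.28  0.   ]
top rinse_tank 0.81 [363. 315.] lo [ 0.151 -0.324  0.   ] hi [ 0.314 -0.19   0.141]
top rinse_tank 0.78 [164. 314.] lo [0.165 0.188 0.002] hi [0.325 0.317 0.141]
top rinse_tank 0.71 [266. 217.] lo [ 0.413 -0.073  0.001] hi [0.585 0.066 0.142]
  tip rinse_tank 0.97 [350. 318.] [ 0.23  -0.253  0.   ]
  tip rinse_tank 0.83 [267. 223.] [ 0.498 -0.012  0.   ]
  tip rinse_tank 0.83 [172. 309.] [0.246 0.254 0.   ]
top mould 0.68 [360. 206.] lo [ 0.458 -0.374  0.005] hi [ 0.656 -0.189  0.15 ]
  tip mould 0.77 [359. 214.] [ 0.531 -0.282  0.   ]
  tip mould_cavity 0.77 [371. 205.] [ 0.536 -0.287  0.125]
```

View pics/scene0.png

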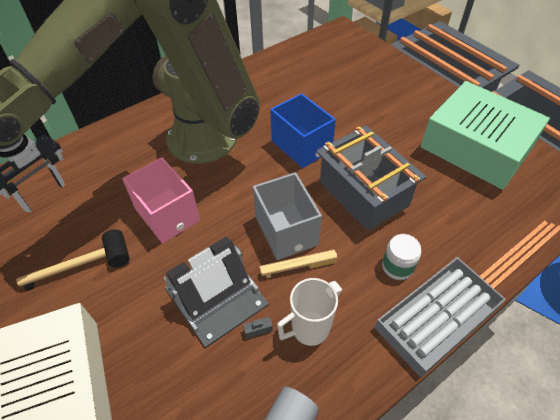

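View pics/top0.png

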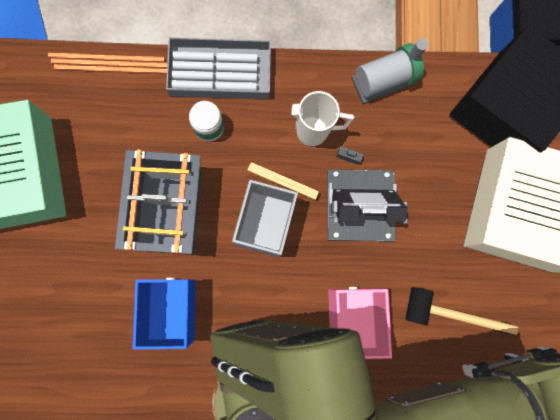

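The pictures show the grey rinse tank at scene (283,216) / top (266,217), slightly rotated. The plating tank with the old anode is at top (159,202), and the mould with the new anode at top (362,205). The blue and pink boxes are the look-alikes. Next I fit the yaws.

```bash
python3 - <<'E'
from h import *
def rect(Q,nm):
    (c,s,a)=cv2.minAreaRect((Q*1000).astype(np.float32)); print(nm,len(Q),np.round(c,1),np.round(s,1),round(a,1))
for n in("scene","top"):
    P=np.load(f"/tmp/{n}.npz")["P"]; im=np.load(f"/tmp/{n}.npz")["im"].astype(int)
    def sel(lo,hi,m=True):
        k=np.all((P>lo)&(P<hi),-1)&m; return P[k]
    q=sel([.38,-.12,.134],[.63,.11,.146]); rect(q[:,:2],n+" rinse rim")
    q=sel([.36,.14,.12],[.72,.41,.175]); rect(q[:,:2],n+" plating top")
    cop=(im[...,0]>im[...,2]+60)
    q=sel([.36,.14,.13],[.72,.41,.175],cop); rect(q[:,:2],n+" copper/brass")
    q=sel([.5,.2,.172],[.57,.36,.2]); rect(q[:,:2],n+" head old"); print("zmax",q[:,2].max().round(4))
    q=sel([.40,-.42,.003],[.70,-.15,.02]); rect(q[:,:2],n+" mould base")
    # new anode face fit
    c=ctrl.cut_out(n,"new_anode") if False else None
    q=P[np.all((P>[.48,-.36,.06])&(P<[.62,-.21,.17]),-1)&(im.min(-1)>120)]
    m=np.median(q,0); 
    for _ in range(3):
        m=q.mean(0); nn=np.linalg.svd(q-m,full_matrices=False)[2][2]; nn*=np.sign(nn[2]); q=q[abs((q-m)@nn)<.006]
    print(n,"face n",nn.round(3),"tilt",np.degrees(np.arccos(nn[2])).round(1),"yaw",np.degrees(np.arctan2(nn[1],nn[0])).round(1),"c",m.round(4),len(q), q.min(0).round(3),q.max(0).round(3))
E
python3 - <<'E'
import cv2
a=cv2.imread('pics/top0.png');s=cv2.imread('pics/scene0.png')
f=lambda i,x0,y0,w,h:cv2.resize(i[y0:y0+h,x0:x0+w],(400,400),interpolation=cv2.INTER_CUBIC)
import numpy as np
cv2.imwrite('pics/c1.png',np.hstack([f(a,320,160,90,90),f(s,160,225,110,110)]))
E
```

```text
scene rinse rim 506 [498.9  -4.8] [134.1 174. ] 75.8
scene plating top 3288 [532. 273.] [201.3 266.6] 87.0
scene copper/brass 1008 [532.9 276.4] [157.1 263.7] 87.0
scene head old 128 [536.3 270.9] [60.9 14.1] 86.3
zmax 0.1952
scene mould base 2132 [ 550.6 -285.1] [298.7 267.7] 0.1
scene face n [ 0.847 -0.005  0.531] tilt 57.9 yaw -0.3 c [ 0.5504 -0.2879  0.1128] 1563 [ 0.514 -0.36   0.06 ] [ 0.585 -0.213  0.165]
top rinse rim 538 [498.4  -4.1] [132.2 171.4] 76.0
top plating top 4271 [533.  276.1] [198.5 262. ] 87.3
top copper/brass 1416 [533.3 278.9] [156.3 263.7] 86.5
top head old 135 [534.4 275.9] [62.3 10.6] 87.8
zmax 0.1976
top mould base 3183 [ 549.7 -284.6] [299.4 268.4] 0.1
top face n [0.838 0.003 0.545] tilt 57.0 yaw 0.2 c [ 0.5464 -0.284   0.119 ] 636 [ 0.512 -0.357  0.062] [ 0.582 -0.21   0.167]
```

View pics/c1.png

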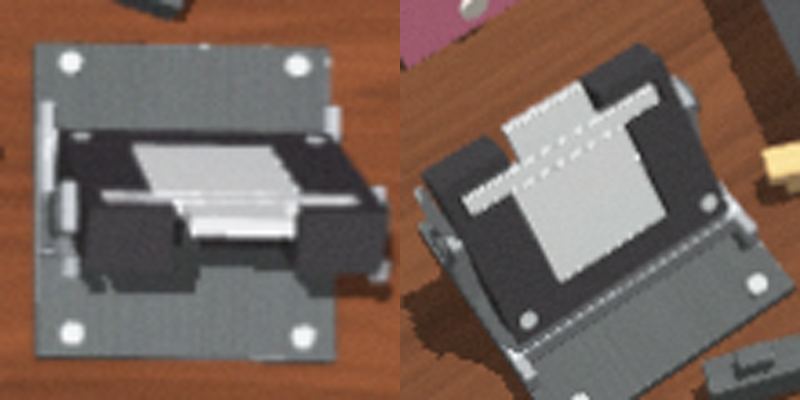

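```bash
cat >> h.py <<'E'
def down(deg): return Ro.from_euler('xyz',[np.pi,0,np.radians(deg)])
def tilt(yawdeg,t):  # pointing down, then leaning so z goes forward by t deg
    return down(yawdeg)*Ro.from_rotvec([np.radians(t),0,0])
E
python3 - <<'E'
from h import *
print(tilt(90,32).as_matrix().round(2), to([.35,-.35,.40],down(60)), to([.534,.276,.33],down(87)))
E
```

```text
[[ 0.    0.85 -0.53]
 [ 1.   -0.    0.  ]
 [ 0.   -0.53 -0.85]] (array([ 4.812, -2.348, -3.515]), array([-0.   , -0.   , -0.769])) (array([ 11.785, -13.379,  -2.115]), array([-0.   , -0.   , -1.241]))
```

Emit:
move_arm(targets=[[0.1, 0, 0, -2, 0, 0, 0], [0.1, 1.5, -0.5, -3.5, 0, 0, -0.2], [0.1, 4.8, -2.35, -3.5, 0, 0, -0.77], [0.1, 4.8, -2.35, -3.5, 0, 0, -0.77], [0.1, 4.8, -2.35, -3.5, 0, 0, -0.77], [0.1, 11.785, -13.38, -2.1, 0, 0, -1.241], [0.1, 11.785, -13.38, -2.1, 0, 0, -1.241], [0.1, 11.785, -13.38, -2.1, 0, 0, -1.241], [0.1, 11.785, -13.38, -2.1, 0, 0, -1.241], [0.1, 11.785, -13.38, -2.1, 0, 0, -1.241], [0.1, 11.785, -13.38, -2.1, 0, 0, -1.241], [0.1, 11.785, -13.38, -2.1, 0, 0, -1.241]])

```text
time_s: 2.4
ee_pos: [0.3986, -0.0876, 0.3485]
eef_rot: [3.141, 0.0, 1.519]
force: [1.9, -0.2, 0.2]
grip_width: 0.0514
grip_force: 0.0
```

```bash
python3 - <<'E'
from h import *
print(pose()[0],ctrl.get_obs()["eef_rot"],ctrl.get_obs()["qpos"],to([.534,.276,.33],down(87)))
E
```

```text
[ 0.39857278 -0.08757806  0.34846513] [3.14070786e+00 2.80072868e-04 1.51867276e+00] [-3.06070427e-01 -9.70138629e-02  1.67273942e+00 -4.88080942e-05
  1.56494032e+00 -2.53946724e-01] (array([7.403, 2.326, 0.369]), array([0.001, 0.   , 0.   ]))
```

Emit:
move_arm(targets=[[0.1, 7.4, 2.3, 0.37, 0, 0, 0], [0.1, 7.4, 2.3, 0.37, 0, 0, 0], [0.1, 7.4, 2.3, 0.37, 0, 0, 0], [0.1, 7.4, 2.3, 0.37, 0, 0, 0], [0.1, 7.4, 2.3, 0.37, 0, 0, 0], [0.1, 7.4, 2.3, 0.37, 0, 0, 0], [0.1, 7.4, 2.3, 0.37, 0, 0, 0], [0.1, 7.4, 2.3, 0.37, 0, 0, 0], [0.1, 7.4, 2.3, 0.37, 0, 0, 0], [0.1, 7.4, 2.3, 0.37, 0, 0, 0]])

```text
time_s: 3.4
ee_pos: [0.5324, 0.2743, 0.3291]
eef_rot: [-3.141, 0.001, 1.52]
force: [-0.6, -0.4, -0.7]
grip_width: 0.0519
grip_force: 0.0
```

```bash
python3 - <<'E'
from h import *
print(pose()[0],ctrl.get_obs()["eef_rot"],to([.535,.276,.176],down(87)))
E
```

```text
[0.53240977 0.27425538 0.32910519] [-3.14070363e+00  6.13370120e-04  1.51987236e+00] (array([0.039, 0.053, 3.062]), array([-0.001,  0.001,  0.001]))
```

Emit:
move_arm(targets=[[0.1, 0.04, 0.05, 1.0, 0, 0, 0], [0.1, 0.04, 0.05, 2.0, 0, 0, 0], [0.1, 0.04, 0.05, 2.6, 0, 0, 0], [0.1, 0.04, 0.05, 3.06, 0, 0, 0], [0.1, 0.04, 0.05, 3.06, 0, 0, 0], [-0.5, 0.04, 0.05, 3.06, 0, 0, 0], [-1, 0.04, 0.05, 3.06, 0, 0, 0], [-1, 0.04, 0.05, 3.06, 0, 0, 0], [-1, 0.04, 0.05, 3.06, 0, 0, 0], [-1, 0.04, 0.05, 3.06, 0, 0, 0], [-1, 0.04, 0.05, 3.06, 0, 0, 0], [-1, 0.04, 0.05, 3.06, 0, 0, 0]], grip_force=30)

```text
time_s: 4.6
ee_pos: [0.535, 0.2759, 0.177]
eef_rot: [-3.141, -0.0, 1.519]
force: [-3.3, -0.3, 3.3]
grip_width: 0.0102
grip_force: 30.0
```

```bash
python3 - <<'E'
from h import *
o=ctrl.get_obs();print(pose()[0],o["eef_rot"],o["force"],o["grip_width"],o["grip_force"])
im,d=ctrl.camera("scene"); f=im[100:240,290:450]; a=cv2.resize(f,(480,420),interpolation=cv2.INTER_CUBIC)
cv2.imwrite("pics/g1.png",a[...,::-1])
E
```

```text
[0.53495857 0.27591    0.17700884] [-3.14139305e+00 -5.46771024e-05  1.51897893e+00] [-3.33940375 -0.25992572  3.34207108] 0.010151350116619526 29.988718405365944
```

View pics/g1.png

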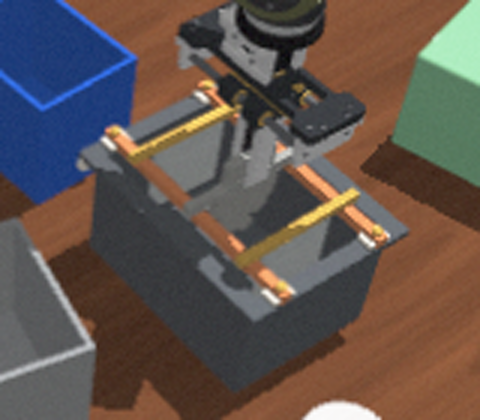

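The fingers close on the head in the middle of the tank (about 260,170 in the crop), with both cathodes undisturbed. Lifting now.

Emit:
move_arm(targets=[[-1, 0, 0, -0.15, 0, 0, 0], [-1, 0, 0, -0.4, 0, 0, 0], [-1, 0, 0, -0.7, 0, 0, 0], [-1, 0, 0, -1.0, 0, 0, 0], [-1, 0, 0, -1.4, 0, 0, 0], [-1, 0, 0, -1.8, 0, 0, 0], [-1, 0, 0, -2.2, 0, 0, 0], [-1, 0, 0, -2.6, 0, 0, 0], [-1, 0, 0, -2.6, 0, 0, 0], [-1, 0, 0, -2.6, 0, 0, 0]])

```text
time_s: 5.65
ee_pos: [0.5351, 0.2757, 0.3064]
eef_rot: [3.142, 0.0, 1.519]
force: [0.3, -1.4, -4.4]
grip_width: 0.0095
grip_force: 30.0
```

```bash
python3 - <<'E'
from h import *
e,r=pose();print(e,ctrl.get_obs()["force"])
for n in("scene","top"):
    im,d=ctrl.camera(n);P=cloud(n,d)
    z0=e[2]-.027
    k=np.all((P>[.48,.15,z0-.004])&(P<[.59,.40,z0+.018]),-1); q=r.inv().apply(P[k]-e)
    q=q[abs(q[:,1])<.012]
    print(n,len(q),"lug along tool x",np.percentile(q[:,0],[1,99]).round(4),"tool y",np.percentile(q[:,1],[2,98]).round(4))
print(to([.499,-.0045,.29],down(75.8)))
E
```

```text
[0.53508717 0.27572467 0.30644227] [ 0.25309125 -1.40016395 -4.41923858]
scene 222 lug along tool x [-0.0781  0.0693] tool y [-0.0021  0.0091]
top 115 lug along tool x [-0.0754 -0.0262] tool y [-0.0036  0.0065]
(array([-5.633, -0.424,  0.315]), array([-0.002,  0.001,  0.196]))
```

Emit:
move_arm(targets=[[-1, -0.2, -0.01, 0.1, 0, 0, 0.02], [-1, -0.7, -0.05, 0.3, 0, 0, 0.04], [-1, -1.4, -0.1, 0.3, 0, 0, 0.06], [-1, -2.1, -0.16, 0.3, 0, 0, 0.09], [-1, -2.8, -0.21, 0.3, 0, 0, 0.12], [-1, -3.5, -0.26, 0.3, 0, 0, 0.15], [-1, -4.2, -0.32, 0.3, 0, 0, 0.17], [-1, -4.9, -0.37, 0.3, 0, 0, 0.19], [-1, -5.4, -0.41, 0.3, 0, 0, 0.196], [-1, -5.6, -0.424, 0.3, 0, 0, 0.196], [-1, -5.6, -0.424, 0.3, 0, 0, 0.196], [-1, -5.6, -0.424, 0.3, 0, 0, 0.196]])

```text
time_s: 6.95
ee_pos: [0.4993, -0.0022, 0.2914]
eef_rot: [-3.141, -0.0, 1.323]
force: [0.4, 1.0, -3.7]
grip_width: 0.0096
grip_force: 30.0
```

```bash
python3 - <<'E'
from h import *
e,r=pose();print(e,ctrl.get_obs()["force"])
for n in("scene","top"):
    im,d=ctrl.camera(n);P=cloud(n,d); z0=e[2]-.027
    k=np.all((P>[.40,-.15,z0-.004])&(P<[.59,.13,z0+.018]),-1); q=r.inv().apply(P[k]-e); q=q[abs(q[:,1])<.012]
    print(n,len(q),np.percentile(q[:,0],[1,99]).round(4),np.percentile(q[:,1],[2,98]).round(4))
    k=np.all((P>[.38,-.12,.134])&(P<[.63,.11,.146]),-1); print(cv2.minAreaRect((P[k][:,:2]*1000).astype(np.float32)))
    if n=="scene": cv2.imwrite("pics/c2.png",cv2.resize(im[120:280,220:380],(480,480))[...,::-1])
print(to([.499,-.003,.177],down(75.8)))
E
```

```text
[ 0.49932281 -0.00220358  0.29141898] [ 0.36722831  1.02518205 -3.68680991]
scene 293 [-0.0756  0.0721] [-0.001   0.0101]
((499.24774169921875, -5.628410339355469), (134.07179260253906, 172.8849639892578), 75.27589416503906)
top 46 [-0.0503  0.0552] [-0.0034  0.0066]
((512.0120239257812, 57.07720947265625), (5.540360927581787, 35.651275634765625), 81.61323547363281)
(array([-2.60e-02, -2.00e-03,  2.29e+00]), array([-0.   , -0.   ,  0.001]))
```

View pics/c2.png

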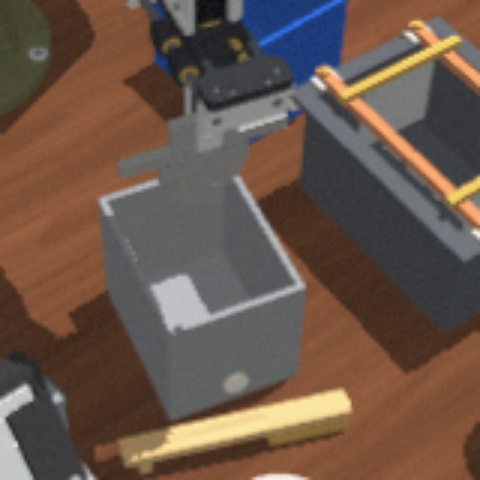

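The anode hangs upright from the fingers just above the rinse tank (crop about 185,160), its lugs spanning the side rims. Lowering it.

Emit:
move_arm(targets=[[-1, 0, 0, 0.3, 0, 0, 0], [-1, 0, 0, 0.8, 0, 0, 0], [-1, 0, 0, 1.3, 0, 0, 0], [-1, 0, 0, 1.8, 0, 0, 0], [-1, 0, 0, 2.15, 0, 0, 0], [-1, 0, 0, 2.3, 0, 0, 0], [-1, 0, 0, 2.36, 0, 0, 0], [-1, 0, 0, 2.39, 0, 0, 0], [-1, 0, 0, 2.42, 0, 0, 0], [-1, 0, 0, 2.44, 0, 0, 0], [-1, 0, 0, 2.46, 0, 0, 0], [-1, 0, 0, 2.46, 0, 0, 0]])

```text
time_s: 8.25
ee_pos: [0.4994, -0.0027, 0.1689]
eef_rot: [3.141, -0.0, 1.323]
force: [-0.2, 0.4, -3.5]
grip_width: 0.0098
grip_force: 30.0
```

Emit:
move_arm(targets=[[-1, 0, 0, 0.02, 0, 0, 0], [-1, 0, 0, 0.04, 0, 0, 0], [-1, 0, 0, 0.05, 0, 0, 0], [-1, 0, 0, 0.05, 0, 0, 0]])

```text
time_s: 8.65
ee_pos: [0.4995, -0.0027, 0.167]
eef_rot: [3.141, -0.0, 1.323]
force: [-2.9, 0.3, 5.1]
grip_width: 0.0097
grip_force: 30.0
```

Emit:
move_arm(targets=[[-0.7, 0, 0, 0, 0, 0, 0], [-0.6, 0, 0, 0, 0, 0, 0], [-0.4, 0, 0, 0, 0, 0, 0], [-0.2, 0, 0, 0, 0, 0, 0], [-0.1, 0, 0, 0, 0, 0, 0], [-0.1, 0, 0, -0.5, 0, 0, 0], [-0.1, 0, 0, -1.3, 0, 0, 0], [-0.1, 0, 0, -2.3, 0, 0, 0], [-0.1, 0, 0, -3, 0, 0, 0], [-0.1, 0, 0, -3, 0, 0, 0]])

```text
time_s: 9.65
ee_pos: [0.5005, -0.0028, 0.3211]
eef_rot: [3.134, -0.001, 1.323]
force: [-0.4, -0.1, -0.2]
grip_width: 0.0423
grip_force: 0.0
```

```bash
python3 - <<'E'
from h import *
c=np.array([.499,-.0045,.14]);T=Ro.from_euler('z',-14.2,degrees=True)
for n in("scene","top"):
    im,d=ctrl.camera(n);P=cloud(n,d)
    q=T.inv().apply(P.reshape(-1,3)-c); l=q[(abs(q[:,0])<.05)&(abs(q[:,1])<.1)&(q[:,2]>.006)&(q[:,2]<.06)]
    print(n,len(l),np.percentile(l,1,axis=0).round(4),np.percentile(l,99,axis=0).round(4))
# new-anode grasp: origin O, cavity axes
O=np.array([.537,-.285,.125]);t=np.radians(32);z=np.array([-np.sin(t),0,np.cos(t)])
print("grasp",O+.026*z,"pre",O+.12*z)
print(to([.45,-.15,.34],tilt(90,-16)),to(O+.12*z,tilt(90,-32)))
E
```

```text
scene 379 [-0.0021 -0.0716  0.0065] [0.0111 0.0728 0.0434]
top 59 [-0.003 -0.056  0.007] [0.0075 0.0665 0.0186]
grasp [ 0.5232221  -0.285       0.14704925] pre [ 0.47340969 -0.285       0.22676577]
(array([-3.098, -0.234, -0.478]), array([-0.277,  0.035, -0.246])) (array([-5.601,  0.881,  1.787]), array([-0.555,  0.069, -0.241]))
```

The worn anode hangs centred on the rims. Going to the mould, with the tool leaned 32°.

Emit:
move_arm(targets=[[-0.1, -1, -0.1, -0.3, -0.1, 0.01, -0.08], [-0.1, -2, -0.2, -0.4, -0.2, 0.025, -0.16], [-0.1, -3.1, -0.23, -0.48, -0.277, 0.035, -0.246], [-0.1, -4, 0.1, 0, -0.35, 0.05, -0.245], [-0.1, -5, 0.6, 0.8, -0.45, 0.06, -0.243], [-0.1, -5.6, 0.88, 1.78, -0.555, 0.069, -0.241], [-0.1, -5.6, 0.88, 1.78, -0.555, 0.069, -0.241], [-0.1, -5.6, 0.88, 1.78, -0.555, 0.069, -0.241], [-0.1, -5.6, 0.88, 1.78, -0.555, 0.069, -0.241], [-0.1, -5.6, 0.88, 1.78, -0.555, 0.069, -0.241], [-0.1, -5.6, 0.88, 1.78, -0.555, 0.069, -0.241], [-0.1, -5.6, 0.88, 1.78, -0.555, 0.069, -0.241]])

```text
time_s: 10.95
ee_pos: [0.4736, -0.2844, 0.2282]
eef_rot: [2.583, 0.001, 1.571]
force: [-0.7, 0.3, 0.1]
grip_width: 0.0422
grip_force: 0.0
```

```bash
python3 - <<'E'
from h import *
O=np.array([.537,-.285,.125]);t=np.radians(32);z=np.array([-np.sin(t),0,np.cos(t)])
e,r=pose();o=ctrl.get_obs();print(e,r.as_matrix().round(3),o["qpos"].round(2));print(to(O+.026*z,tilt(90,-32)))
for n in("scene","top"):
    im,d=ctrl.camera(n);P=cloud(n,d)
    q=r.inv().apply(P-e); # tool frame: head should lie at y~0, z .05...
    l=P[(abs(q[...,1])<.014)&(q[...,2]>.045)&(q[...,2]<.118)&(abs(q[...,0])<.1)&(im.min(-1)>130)]
    l=r.inv().apply(l-e); print(n,len(l)); 
    for a,b in((.078,.1),(.106,.12),):
        s=l[(l[:,2]>a)&(l[:,2]<b)]; print(a,len(s),np.percentile(s,[2,50,98],axis=0).round(4).tolist() if len(s) else "")
    if n=="scene": cv2.imwrite("pics/c3.png",cv2.resize(im[200:350,130:280],(480,480))[...,::-1])
E
```

```text
[ 0.47364551 -0.28436416  0.22821064] [[-0.001  0.848  0.53 ]
 [ 1.     0.001 -0.001]
 [-0.001  0.53  -0.848]] [-0.78  0.09  1.85  0.52  0.85 -1.06]
(array([-0.011, -0.02 ,  1.902]), array([0.   , 0.001, 0.001]))Traceback (most recent call last):
  File "<stdin>", line 6, in <module>
  File "scipy/spatial/transform/_rotation.pyx", line 2580, in scipy.spatial.transform._rotation.Rotation.apply
ValueError: Expected input of shape (3,) or (P, 3), got (420, 560, 3).
```

```bash
python3 - <<'E'
from h import *
e,r=pose()
for n in("scene","top"):
    im,d=ctrl.camera(n);P=cloud(n,d)
    q=(P-e)@r.as_matrix()
    l=q[(abs(q[...,1])<.016)&(q[...,2]>.045)&(q[...,2]<.13)&(abs(q[...,0])<.1)&(im.min(-1)>130)]
    print(n,len(l))
    for a,b in((.07,.1),(.103,.125)):
        s=l[(l[:,2]>a)&(l[:,2]<b)]; print(a,len(s),np.percentile(s,[2,50,98],axis=0).round(4).tolist() if len(s) else "")
    if n=="scene": cv2.imwrite("pics/c3.png",cv2.resize(im[180:340,130:290],(480,480))[...,::-1])
E
```

```text
scene 751
0.07 223 [[-0.0316, -0.0038, 0.0794], [-0.0031, 0.004, 0.0884], [0.0263, 0.0076, 0.0998]]
0.103 424 [[-0.0744, -0.0024, 0.1043], [-0.0042, 0.0039, 0.1138], [0.0685, 0.0077, 0.1245]]
top 287
0.07 101 [[-0.0108, -0.0051, 0.0766], [0.0114, 0.0032, 0.0815], [0.0293, 0.0057, 0.0979]]
0.103 132 [[-0.0673, -0.0105, 0.1037], [0.0167, 0.0044, 0.1158], [0.0909, 0.0063, 0.1242]]
```

View pics/c3.png

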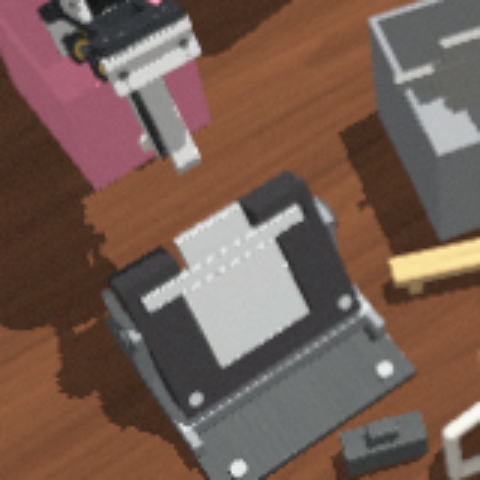

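The tool is in line above the slot, with the head at crop (215,235). The measured front face and head top are as predicted. Advancing and gripping.

Emit:
move_arm(targets=[[-0.1, -0.02, -0.01, 0.4, 0, 0, 0], [-0.1, -0.02, -0.01, 0.8, 0, 0, 0], [-0.1, -0.02, -0.01, 1.2, 0, 0, 0], [-0.1, -0.02, -0.01, 1.55, 0, 0, 0], [-0.1, -0.02, -0.01, 1.75, 0, 0, 0], [-0.1, -0.02, -0.01, 1.88, 0, 0, 0], [-0.1, -0.02, -0.01, 1.88, 0, 0, 0], [-0.1, -0.02, -0.01, 1.88, 0, 0, 0]])

```text
time_s: 11.9
ee_pos: [0.5227, -0.2861, 0.1478]
eef_rot: [2.583, 0.0, 1.57]
force: [-0.5, 0.7, 0.3]
grip_width: 0.0427
grip_force: 0.0
```

Emit:
move_arm(targets=[[-0.5, 0, 0, 0, 0, 0, 0], [-0.7, 0, 0, 0, 0, 0, 0], [-1, 0, 0, 0, 0, 0, 0], [-1, 0, 0, 0, 0, 0, 0], [-1, 0, 0, 0, 0, 0, 0], [-1, 0, 0, 0, 0, 0, 0], [-1, 0, 0, 0, 0, 0, 0], [-1, 0, 0, 0, 0, 0, 0]], grip_force=40)

```text
time_s: 12.7
ee_pos: [0.5222, -0.286, 0.1471]
eef_rot: [2.585, 0.0, 1.571]
force: [-6.7, -0.1, 2.2]
grip_width: 0.0096
grip_force: 40.0
```

Emit:
move_arm(targets=[[-1, 0, 0.06, 0, 0, 0, 0], [-1, 0, 0.15, 0, 0, 0, 0], [-1, 0, 0.27, 0, 0, 0, 0], [-1, 0, 0.4, 0, 0, 0, 0], [-1, 0, 0.55, 0, 0, 0, 0], [-1, 0, 0.7, 0, 0, 0, 0], [-1, 0, 0.85, 0, 0, 0, 0], [-1, 0, 0.95, 0, 0, 0, 0], [-1, 0, 1.0, 0, 0, 0, 0], [-1, 0, 1.0, 0, 0, 0, 0]])

```text
time_s: 13.7
ee_pos: [0.5653, -0.2858, 0.1737]
eef_rot: [2.584, -0.0, 1.571]
force: [0.3, -0.0, -8.1]
grip_width: 0.0099
grip_force: 40.0
```

Emit:
move_arm(targets=[[-1, 0, 0.1, -0.17, 0, 0, 0], [-1, 0, 0.3, -0.5, 0, 0, 0], [-1, 0, 0.6, -0.95, 0, 0, 0], [-1, 0, 0.9, -1.45, 0, 0, 0], [-1, 0, 1.2, -1.95, 0.05, 0, 0], [-1, 0, 1.5, -2.4, 0.12, 0, 0], [-1, 0, 1.7, -2.75, 0.22, 0, 0], [-1, 0, 1.85, -2.95, 0.32, 0, 0], [-1, 0, 1.9, -3.05, 0.42, 0, 0], [-1, 0, 1.9, -3.05, 0.5, 0, 0], [-1, 0, 1.9, -3.05, 0.557, 0, 0], [-1, 0, 1.9, -3.05, 0.557, 0, 0]])

```text
time_s: 14.9
ee_pos: [0.5655, -0.2858, 0.3532]
eef_rot: [3.142, -0.0, 1.57]
force: [0.0, 0.2, -7.8]
grip_width: 0.0096
grip_force: 40.0
```

```bash
python3 - <<'E'
from h import *
e,r=pose();o=ctrl.get_obs();print(e,o["eef_rot"],o["qpos"].round(2))
for n in("scene","top"):
    im,d=ctrl.camera(n);P=cloud(n,d)
    q=(P-e)@r.as_matrix()
    for a,b in((.012,.027),(.04,.1)):
        s=q[(abs(q[...,1])<.014)&(q[...,2]>a)&(q[...,2]<b)&(abs(q[...,0])<.1)]; print(n,a,len(s),np.percentile(s,[2,50,98],axis=0).round(4).tolist() if len(s) else "")
print(to([.534,.276,.345],down(87)), to([.534,.276,.29],down(87)))
E
```

```text
[ 0.56553367 -0.28582444  0.35317436] [ 3.14150286e+00 -2.11046046e-04  1.57041552e+00] [-0.53  0.45  1.03  0.    1.66 -0.53]
scene 0.012 208 [[-0.0765, -0.0026, 0.0123], [-0.0454, 0.0064, 0.016], [0.0711, 0.0085, 0.0266]]
scene 0.04 647 [[-0.0451, 0.0046, 0.0408], [-0.0038, 0.0072, 0.0683], [0.0409, 0.0092, 0.0983]]
top 0.012 67 [[0.0367, -0.004, 0.0121], [0.0571, 0.0001, 0.0145], [0.0755, 0.0055, 0.0234]]
top 0.04 50 [[0.0272, -0.0039, 0.0454], [0.0433, -0.0028, 0.0763], [0.0451, 0.0053, 0.0992]]
(array([11.239, -0.63 ,  0.168]), array([ 0.003, -0.   ,  0.052])) (array([11.239, -0.633,  1.268]), array([ 0.003, -0.   ,  0.052]))
```

Emit:
move_arm(targets=[[-1, 0.2, -0.01, 0.02, 0, 0, 0], [-1, 0.7, -0.04, 0.05, 0, 0, 0], [-1, 1.4, -0.08, 0.08, 0, 0, 0], [-1, 2.2, -0.12, 0.1, 0, 0, 0.01], [-1, 3.0, -0.17, 0.1, 0, 0, 0.01], [-1, 3.8, -0.21, 0.1, 0, 0, 0.015], [-1, 4.6, -0.26, 0.1, 0, 0, 0.02], [-1, 5.4, -0.3, 0.1, 0, 0, 0.02], [-1, 6.2, -0.35, 0.1, 0, 0, 0.025], [-1, 7.0, -0.39, 0.1, 0, 0, 0.03], [-1, 7.6, -0.42, 0.1, 0, 0, 0.03], [-1, 7.9, -0.44, 0.1, 0, 0, 0.03]])

```text
time_s: 16.2
ee_pos: [0.5421, 0.1116, 0.3489]
eef_rot: [3.139, -0.001, 1.542]
force: [-0.8, -0.2, -7.6]
grip_width: 0.0093
grip_force: 40.0
```

```bash
python3 -c "
from h import *
print(to([.534,.277,.33],down(87)))"
```

```text
(array([ 3.302, -0.258,  0.382]), array([ 0.003, -0.001,  0.024]))
```

Emit:
move_arm(targets=[[-1, 0.3, -0.02, 0, 0, 0, 0], [-1, 0.9, -0.07, 0, 0, 0, 0.01], [-1, 1.6, -0.12, 0, 0, 0, 0.015], [-1, 2.3, -0.18, 0, 0, 0, 0.02], [-1, 2.9, -0.23, 0, 0, 0, 0.024], [-1, 3.2, -0.25, 0.2, 0, 0, 0.024], [-1, 3.25, -0.26, 0.35, 0, 0, 0.024], [-1, 3.25, -0.26, 0.38, 0, 0, 0.024], [-1, 3.25, -0.26, 0.38, 0, 0, 0.024], [-1, 3.25, -0.26, 0.38, 0, 0, 0.024]])

```text
time_s: 17.2
ee_pos: [0.5355, 0.2709, 0.3298]
eef_rot: [3.14, -0.0, 1.515]
force: [0.6, -0.1, -7.7]
grip_width: 0.0097
grip_force: 40.0
```

```bash
python3 - <<'E'
from h import *
e,r=pose();o=ctrl.get_obs();print(e,o["eef_rot"])
for n in("scene","top"):
    im,d=ctrl.camera(n);P=cloud(n,d)
    q=(P-e)@r.as_matrix()
    s=q[(abs(q[...,1])<.014)&(q[...,2]>.012)&(q[...,2]<.027)&(abs(q[...,0])<.1)]; print(n,len(s),np.percentile(s,[1,50,99],axis=0).round(4).tolist())
    cop=(im[...,0].astype(int)>im[...,2]+60)
    s=P[np.all((P>[.36,.14,.13])&(P<[.72,.41,.175]),-1)&cop]; print(cv2.minAreaRect((s[:,:2]*1000).astype(np.float32)))
    if n=="scene": cv2.imwrite("pics/c4.png",cv2.resize(im[80:240,290:450],(480,480))[...,::-1])
E
```

```text
[0.53546592 0.27085641 0.32979845] [ 3.14004038e+00 -2.03724717e-04  1.51495850e+00]
scene 182 [[-0.0783, -0.0027, 0.0121], [-0.0293, 0.0058, 0.0179], [0.0682, 0.0093, 0.0268]]
((534.2803344726562, 274.2120361328125), (159.83836364746094, 261.0178527832031), 87.1405258178711)
top 91 [[-0.0753, -0.0035, 0.012], [-0.0546, -0.0003, 0.0138], [-0.0273, 0.0068, 0.0259]]
((537.5335693359375, 208.5420379638672), (231.81207275390625, 113.20345306396484), 24.295167922973633)
```

View pics/c4.png

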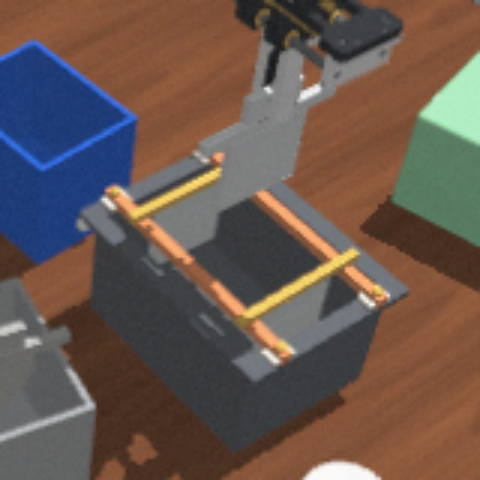

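The new anode hangs upright over the tank between the cathodes (crop 260,165). It needs about +7 mm in y and -3 mm in x.

```bash
python3 -c "
from h import *
print(to([.5325,.278,.19],down(87)),to([.5325,.278,.177],down(87)))"
```

```text
(array([ 0.132, -0.07 ,  2.798]), array([ 0.002, -0.   , -0.003])) (array([ 0.132, -0.071,  3.058]), array([ 0.002, -0.   , -0.003]))
```

Emit:
move_arm(targets=[[-1, 0.1, -0.07, 0, 0, 0, 0], [-1, 0.14, -0.07, 0.1, 0, 0, 0], [-1, 0.14, -0.07, 0.4, 0, 0, 0], [-1, 0.14, -0.07, 0.8, 0, 0, 0], [-1, 0.14, -0.07, 1.2, 0, 0, 0], [-1, 0.14, -0.07, 1.6, 0, 0, 0], [-1, 0.14, -0.07, 2.0, 0, 0, 0], [-1, 0.14, -0.07, 2.4, 0, 0, 0], [-1, 0.14, -0.07, 2.7, 0, 0, 0], [-1, 0.14, -0.07, 2.85, 0, 0, 0], [-1, 0.14, -0.07, 2.92, 0, 0, 0], [-1, 0.14, -0.07, 2.92, 0, 0, 0]])

```text
time_s: 18.5
ee_pos: [0.5322, 0.2792, 0.1834]
eef_rot: [3.141, -0.0, 1.516]
force: [-0.0, -0.5, -6.7]
grip_width: 0.0098
grip_force: 40.0
```

Emit:
move_arm(targets=[[-1, 0, 0, 0.03, 0, 0, 0], [-1, 0, 0, 0.06, 0, 0, 0], [-1, 0, 0, 0.08, 0, 0, 0], [-1, 0, 0, 0.1, 0, 0, 0], [-1, 0, 0, 0.12, 0, 0, 0], [-1, 0, 0, 0.12, 0, 0, 0]])

```text
time_s: 19.1
ee_pos: [0.5321, 0.279, 0.1772]
eef_rot: [3.141, 0.0, 1.516]
force: [-0.3, 0.7, -8.0]
grip_width: 0.0099
grip_force: 40.0
```

Emit:
move_arm(targets=[[-1, 0, 0, 0.02, 0, 0, 0], [-1, 0, 0, 0.04, 0, 0, 0], [-1, 0, 0, 0.04, 0, 0, 0]])

```text
time_s: 19.4
ee_pos: [0.5322, 0.279, 0.1763]
eef_rot: [3.14, -0.0, 1.516]
force: [-3.9, -1.4, 3.1]
grip_width: 0.0095
grip_force: 40.0
```

Emit:
move_arm(targets=[[-0.7, 0, 0, 0, 0, 0, 0], [-0.6, 0, 0, 0, 0, 0, 0], [-0.4, 0, 0, 0, 0, 0, 0], [-0.2, 0, 0, 0, 0, 0, 0], [-0.1, 0, 0, 0, 0, 0, 0], [-0.1, 0, 0, -0.5, 0, 0, 0], [-0.1, 0, 0, -1.3, 0, 0, 0], [-0.1, 0, 0, -2.3, 0, 0, 0], [-0.1, -0.5, 0, -3.3, 0, 0, 0], [-0.1, -2, 0, -4, 0, 0, 0], [-0.1, -3, 0, -4, 0, 0, 0], [-0.1, -3, 0, -4, 0, 0, 0]])

```text
time_s: 20.6
ee_pos: [0.5235, 0.1271, 0.3767]
eef_rot: [3.139, -0.0, 1.516]
force: [0.8, 0.4, -0.4]
grip_width: 0.0424
grip_force: 0.0
```

```bash
python3 - <<'E'
from h import *
T=Ro.from_euler('z',-3,degrees=True).as_matrix()
for n in("scene","top"):
    im,d=ctrl.camera(n);P=cloud(n,d)
    cop=(im[...,0].astype(int)>im[...,2]+60)
    s=P[np.all((P>[.36,.14,.13])&(P<[.72,.41,.175]),-1)&cop]; R=cv2.minAreaRect((s[:,:2]*1000).astype(np.float32)); print(n,R)
    q=(P-np.r_[np.array(R[0])/1000,.15])@T
    s=q[(abs(q[...,0])<.04)&(abs(q[...,1])<.1)&(q[...,2]>.006)&(q[...,2]<.06)&~cop]; print(np.percentile(s,[1,50,99],axis=0).round(4).tolist())
    print(cv2.minAreaRect((s[:,:2]*1000).astype(np.float32)))
    if n=="top": cv2.imwrite("pics/e.png",cv2.resize(im[130:280,100:420],(800,375))[...,::-1])
E
```

```text
scene ((533.3270263671875, 276.1382141113281), (158.7271270751953, 263.5042419433594), 87.02013397216797)
[[-0.0054, -0.0728, 0.0061], [0.0053, -0.0064, 0.0177], [0.0081, 0.0733, 0.0406]]
((1.3142662048339844, 0.64776611328125), (149.04449462890625, 14.72724437713623), 89.78955841064453)
top ((532.4341430664062, 284.6616516113281), (145.5421600341797, 260.94775390625), 86.58638000488281)
[[-0.0036, -0.0614, 0.0062], [-0.0028, 0.0144, 0.0135], [0.0072, 0.0516, 0.0429]]
((1.789665699005127, -4.8868255615234375), (114.69005584716797, 11.085172653198242), 89.63951110839844)
```

View pics/e.png

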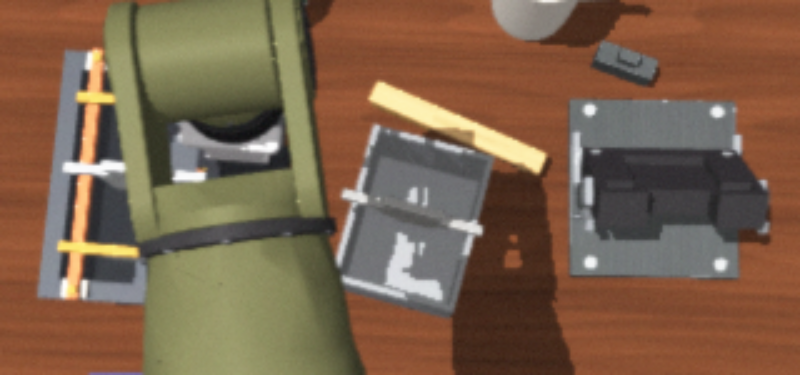

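The picture shows the worn anode across the rinse tank rims (410,212). The new anode sits square on the bars (lugs at 90,168 and 190,175), offset (1, 1) mm, with the mould empty. Handing in.

```bash
python3 -c "
from station import ctrl
print(ctrl.hand_in())"
```

```text
the job is handed in; nothing more can be done
None
```

I moved the worn anode to the rinse tank's rims and hung the new one square on the plating bars, about 1 mm off the middle. The cathodes showed no visible shift, and I handed the job in just after 20.6 s; the hand-in returned no verdict.

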